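# Bring the tube of a rotator upright and lock its wheel

### The arm

A 6-joint arm with a two-finger parallel gripper is mounted at the origin on a cart in front of the work surface, level with it; the furniture and walls round the work are solid. World frame = base frame: x ahead of the robot, y to its left, z up, the work surface at z = 0. Lengths are in m, angles in rad, forces in N, time in s.
With the tool pointing down it reaches from about 0.3 to 1 m from the base axis. Payload 5.1 kg.
Tool frame: the origin (TCP) lies midway between the tips of the shut fingers; the grasp point (between the pads) lies 19 mm behind it; z points along the fingers, y is the line along which they close (so a half turn about z gives the same grasp; the last joint's range is limited). The gripper opens to 95 mm and grips with 3 to 60 N. Pads are 20 mm wide; open, the fingers measure 119 mm over their backs; the gripper's body (75 mm by 180 mm) begins 59 mm behind the grasp point.
Start: joints at [-1.268, 0.124, 1.65, -0, 1.367, -0.083], TCP at [0.245, -0.602, 0.215] pointing down, gripper open.
Joint ranges: [-2.61, 2.61], [-1.02, 2.33], [0.03, 2.71], [-1.35, 4.49], [0.32, 2.68], [-2.91, 2.91]. Speed limits (rad/s): [2.57, 2.57, 3.14, 3.14, 3.14, 3.14].

### API

Orientations are given as a rotation vector (axis times angle).
In Python, from cell import robot gives the robot as it stands.
- The arm moves only by the tool shift_gripper, called after ">>>" as name(argument=value, ...) on one line, values as JSON. Schema: {"type":"object","properties":{"plan":{"type":"array","items":{"type":"array","items":{"type":"array","items":{"type":"number"},"minItems":6,"maxItems":6},"minItems":1,"maxItems":20},"minItems":1,"maxItems":1},"jaw":{"type":"number"},"grip_force":{"type":"number"},"only":{"type":"string"},"quiet":{"type":"boolean"},"lines":{"type":"string"}},"required":["plan"],"additionalProperties":false}. plan is a list that holds a single list of rows (three levels of brackets), with 1 to 20 rows, each of 6 numbers: dx, dy, dz in shares of the most that a row can go, 1 being 62.5 mm, then a rotation vector rx, ry, rz in units of 0.1 rad; each row shifts and turns the commanded pose from where the row before left it, along the tool's axes as they then stand; what a row does not reach is not made up. A row lasts 1/8 s, in which the tool goes at most 0.0625 m and 0.188 rad, less where a joint would pass 70% of its speed; a pose out of reach is approached as far as the arm can. jaw is the opening from 0.0 (shut) to 1.0 (fully open), set as the call begins (left out keeps the last). The fingers move at their own pace and stop on an object; grip_force is the grip in N (left out, the last holds). Time passes only in rows, so rows that do not move let the fingers close. The tool returns the time, the measured TCP pose, the force, the opening and the grip force at its end. only (a regular expression) keeps the lines of the reply that match it, lines (a string "A,B") keeps lines A to B, and quiet returns only ok. Input that does not fit is refused with a message, and nothing moves.
- robot.sense(): the state, without advancing time (a new reading comes with each control period).
- robot.get_image(name): name is "scene" or "top" or "wrist"; returns a dict with "pixels" (384x512x3 uint8, red, green, blue), "depth" (384x512 float32, m along the optical axis (not along the pixel's ray), 0 where there is no reading), "fx", "fy", "cx", "cy" (pixels), "eye" and "orientation" of the camera in the world. Camera axes: x right, y down, z forward; pixel columns grow to the right and rows downward; lengths in m; the calibration is good to about 2 mm. A picture is of the moment at which its call begins.
- robot.sign_off(): hands the job in; it is judged then, once.
The state is a dict: "t": time; "qpos": joint angles; "joint_vel": joint speeds; "tau": joint torques, N m; "eef_pos": TCP position; "ee_rot": TCP orientation; "ft_force": force on the tool from outside, world axes, zero at the start; "moment": the same for the moment, N m; "finger_gap": opening from 0.0 (shut) to 1.0 (fully open); "gripper_force": force on a finger pad.
Only numpy, scipy, OpenCV 4.12 (cv2) and the standard library are available. Lean on these libraries where they do the work, as an engineer would, in place of code of your own. Each camera call takes 0.05 s, during which the arm holds its last target. There are 200 camera calls.

### The job

The tube rotator is switched off. Turn its wheel by gently pushing one arm after another with the fingertips until the capped tube stands straight up, cap uppermost; then press the lock pin on top fully down so that the wheel is locked with the tube upright. Do not grip or lift anything, do not shift the rotator, and leave the bottle, the steel beaker and the timer where they are.

Things in the scene. Friction and masses are not known exactly. Their poses are not given: they have to be found in the camera images.
- rotator: the tube rotator, about 4 kg, loose on rubber feet: base 200 x 190 x 32 mm, white motor housing 100 x 104 mm with its front face 5 mm in front of the origin and its top 220 mm up. Origin: centre of the underside, on the worktop. Its -x axis points out of its front towards the robot, +y to the robot's left, z up. The wheel's axis runs along its x axis, 180 mm up
- arms: the white wheel in front of the housing: hub radius 24 mm and five equal flat arms, no rim, 72 degrees apart, 22 mm wide, 7 mm thick (along the axis), reaching 117 mm from the axis. Origin: centre of the wheel in the arms' middle plane, 75 mm in front of the rotator's origin, 180 mm up; +z runs along the arm with the tube. Push on an arm's edge 40 to 115 mm from the axis
- spoke_tip (a point): outer end of the arm that carries the tube, in the arms' middle plane. Every arm has two spring clips in front, at radii 50 and 86 mm, as wide as the arm and reaching 21 mm in front of the middle plane; four arms are empty
- tube_cap (a point): middle of the end face of the tube's cap, 124 mm from the wheel's axis; z points along the tube out of the cap. The only tube is held fast in its arm's clips, black cap outward: 16 mm diameter, cap 20 mm, its axis 13 mm in front of the arms' middle plane, from radius 26 to 124 mm
- wheel (a joint): angle of the wheel (rad): 0 or 2 pi when the tube stands straight up; grows when the wheel is turned counterclockwise as seen from the robot (its top goes to the robot's left). Turns either way, any number of turns, against 0.11 N m of friction (about 1.5 N on an arm) and stays where it is left; only the lock pin blocks it
- lock_pin (a joint): travel of the lock pin (m): 0 raised, as it starts; 0.011 fully down. No spring: 2 N of friction keep it where it is left; 3 to 8 N push it. Its round-ended 8 mm pin enters a 10.5 mm notch of the index disc on the shaft, one in line with each of the five arms, and then holds the wheel. It enters if an arm is within 4 degrees of straight up, centring it; else it stops after 3 mm
- lock_top (a point): middle of the top of the lock pin's black round head, 23 mm diameter, above the aluminium guide block on the housing's front: 18 mm in front of the rotator's origin, 57 mm behind the arms' middle plane, 271 mm above the worktop when raised, 260 mm when home. It moves straight down
- bottle: reagent bottle with a screw cap, 47 mm diameter, 111 mm high, standing to the robot's right of the wheel; origin under its centre. Leave it alone
- steel_beaker: steel beaker, 72 mm diameter, 86 mm high, standing to the robot's left of the rotator; origin under its centre. Leave it alone
- timer: round black stopwatch, 66 x 60 x 16 mm, lying in front of the rotator; origin under its centre. Leave it alone

How it is judged:
On the way:
1. the tube stands straight up (within about 7 degrees), the lock pin not yet in and the fingers off the wheel (angle between tube_cap's own z axis and vertical below 0.12 rad and value of joint lock_pin below 0.006 m and contact force between the fingers and arms below 0.1 N), for 0.2 s.
At the end, for the whole second after the job is handed in: The tube points straight up, cap uppermost, within 4 degrees; the lock pin is at least 9 of its 11 mm down in the notch; the wheel is still; the rotator stands level within 20 mm of where it was (angle between tube_cap's own z axis and vertical below 0.07 rad and value of joint lock_pin above 0.009 m and velocity of joint wheel between -0.05 and 0.05 rad/s and angle between rotator's own z axis and vertical below 0.02 rad and distance of rotator from where it was at the start of the episode below 0.02 m); the robot touches nothing.
It fails at once if the wheel was gripped or pushed harder than 20 N (contact force between the fingers and arms above 20 N).
It fails at once if the rotator was shifted more than 20 mm, tipped or lifted (distance of rotator from where it was at the start of the episode above 0.02 m or angle between rotator's own z axis and vertical above 0.06 rad or height (world z) of rotator above 0.004 m).
It fails at once if the bottle, the steel beaker or the timer was moved more than 15 mm (distance of any of bottle, steel_beaker, timer from where it was at the start of the episode above 0.015 m).
It also fails if it takes over 64 s, if anything falls off the work surface, if the arm or the gripper's body presses on something with over 40 N, if the wrist force passes 120 N, or if a joint passes its speed limit or range.

## Working session

There is one attempt and no reset: what is moved stays moved. The work goes in short steps, Python scripts to look and compute and a tool call to move; the robot and the scene stay as the last step left them, time stands still between calls to the robot, and variables do not carry over. Pictures are saved under pics/ and viewed, at most 10 in all, crops included, and the job is handed in when it is done.

```bash
ls; mkdir -p pics; cat > h.py <<'E'
import numpy as np, cv2
from scipy.spatial.transform import Rotation as R
from cell import robot
def cam(n):
    im=robot.get_image(n); return im
def Rm(o):
    o=np.array(o,float)
    if o.shape==(3,3): return o
    return R.from_rotvec(o).as_matrix() if o.size==3 else R.from_quat(o).as_matrix()
def cloud(im):
    d=im["depth"]; v,u=np.mgrid[:d.shape[0],:d.shape[1]]
    p=np.stack([(u-im["cx"])/im["fx"]*d,(v-im["cy"])/im["fy"]*d,d],-1)
    return p@Rm(im["orientation"]).T+np.array(im["eye"])
def save(im,f): cv2.imwrite("pics/"+f,im["pixels"][:,:,::-1])
E
python3 - <<'E'
from h import *
for n in ("scene","top"):
    im=cam(n); save(im,n+"0.png"); print(n,im["eye"],im["orientation"],im["fx"],im["cx"],im["cy"])
    np.savez(f"{n}0.npz",c=cloud(im),p=im["pixels"],d=im["depth"])
print(robot.sense())
E
```

```text
cell.py
pics
scene [-0.01721718  0.55999643  0.7376651 ] [-1.05902975  2.26300126 -1.14062285] 370.64258824114836 254.00681603957955 194.6760839477511
top [0.34113695 0.10641052 1.30350491] [-2.16449307  2.10035698 -0.20287441] 416.59930764904635 257.8684843652531 199.31763024608972
{'t': 0.1, 'qpos': array([-1.26759861e+00,  1.24448417e-01,  1.65155304e+00, -1.38031950e-05,
        1.36750314e+00, -8.25983095e-02]), 'joint_vel': array([ 8.70260708e-05, -1.01045127e-03, -3.90439384e-03,  3.42824400e-04,
       -1.01204072e-04, -9.34357095e-04]), 'tau': array([ 9.57829325e-04, -4.18880439e+01, -3.61096323e+01,  7.76267750e-02,
        4.61100193e-02, -7.04633408e-05]), 'eef_pos': array([ 0.24438625, -0.60167051,  0.21349523]), 'ee_rot': array([-3.08146042e+00, -6.01896042e-01,  3.51478672e-04]), 'ft_force': array([-0.62160097,  0.46698181, -0.20808195]), 'moment': array([ 0.06706088, -0.00910185,  0.02321088]), 'gripper_force': 0.0, 'finger_gap': 0.9982965174063335}
```

View pics/scene0.png

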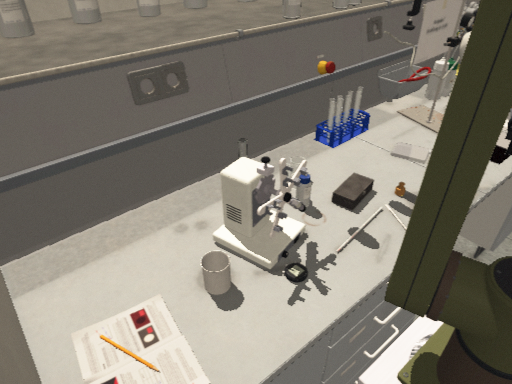

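View pics/top0.png

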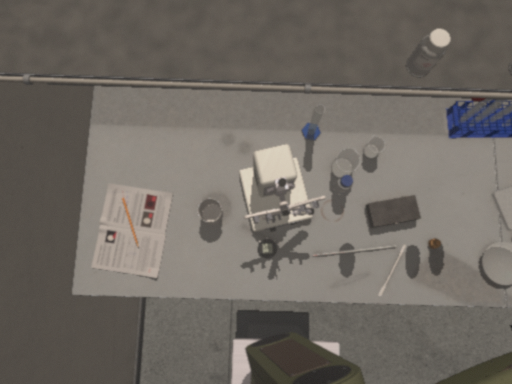

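The scene view shows the rotator near px (255,210), its pin head at about (266,160), and the beaker at (216,272), timer at (295,272) and bottle at (304,188). In the top view the housing is at (275,165) and the wheel line runs from (247,216) to (325,198). Next I'll zoom in and measure.

```bash
python3 - <<'E'
from h import *
a=np.load("scene0.npz"); b=np.load("top0.npz")
A=cv2.resize(a["p"][140:300,195:325],None,fx=3,fy=3,interpolation=cv2.INTER_CUBIC)
B=cv2.resize(b["p"][140:270,185:365],None,fx=2.2,fy=2.2,interpolation=cv2.INTER_CUBIC)
H=max(len(A),len(B)); f=lambda x:np.pad(x,((0,H-len(x)),(0,0),(0,0)))
cv2.imwrite("pics/crop0.png",np.hstack([f(A),f(B)])[:,:,::-1]); print(A.shape,B.shape)
c=b["c"]
hi=(c[...,2]>.2)&(c[...,2]<.35)
n,l,s,ct=cv2.connectedComponentsWithStats(hi.astype(np.uint8))
for i in range(1,n):
    if s[i,4]>30:
        q=c[l==i]; print(s[i],q.mean(0).round(4),q[:,2].max())
# housing top
m=(abs(c[...,2]-.22)<.005); m[:, :240]=0; m[:,310:]=0; m[:130]=0; m[200:]=0
q=c[m]; r=cv2.minAreaRect(q[:,:2].astype(np.float32)); print("housing",r,m.sum())
m=(abs(c[...,2]-.032)<.006); m[:, :230]=0; m[:,320:]=0; m[:150]=0; m[240:]=0
q=c[m]; r=cv2.minAreaRect(q[:,:2].astype(np.float32)); print("base",r,m.sum())
E
```

```text
(480, 390, 3) (286, 396, 3)
[   0   83  273  301 9869] [0.4456 0.6516 0.2769] 0.3499974110363192
[274  91  25   2  33] [0.8119 0.034  0.288 ] 0.2911237531839961
[310  92 202  10 288] [ 0.807  -0.3021  0.2971] 0.34983762202077573
[ 253  144   44   49 1532] [0.6255 0.0545 0.2223] 0.27449004198153104
[291 196  34  16 184] [ 0.532  -0.0376  0.2183] 0.23811411064708232
[278 201  12  14  85] [0.5136 0.0326 0.2624] 0.2980958168281329
[244 211  28  12 104] [0.4961 0.0997 0.2055] 0.21337276625021895
[245 333  62  51 753] [0.1746 0.0619 0.2819] 0.34990435160976774
housing ((0.6273404359817505, 0.053452491760253906), (0.11488308757543564, 0.10165847092866898), 16.09138298034668) 1206
base ((0.5856668949127197, 0.04250048100948334), (0.21139220893383026, 0.18914376199245453), 14.683127403259277) 1770
```

View pics/crop0.png

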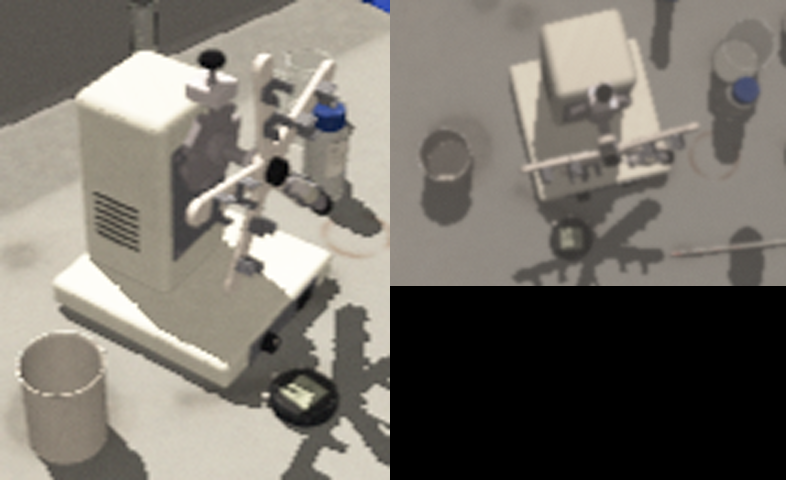

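The crop shows five arms and the tube, with its black cap pointing lower right (scene px ≈(302,208)). The pin head is at scene px (265,160) and top px (282,182).

```bash
cat >> h.py <<'E'
def ray(im,u,v):
    d=Rm(im["orientation"])@np.array([(u-im["cx"])/im["fx"],(v-im["cy"])/im["fy"],1.]); return np.array(im["eye"]),d
def onz(im,u,v,z):
    e,d=ray(im,u,v); return e+d*(z-e[2])/d[2]
E
python3 - <<'E'
from h import *
S=cam("scene");T=cam("top")
for im,box,z in ((S,(250,150,280,170),.271),(T,(272,172,294,192),.271)):
    x0,y0,x1,y1=box; g=im["pixels"][y0:y1,x0:x1].max(2); c=cloud(im)[y0:y1,x0:x1]
    m=(g<75)&(c[...,2]>.255); v,u=np.nonzero(m); print("head",m.sum(),u.mean()+x0,v.mean()+y0,c[m].mean(0),onz(im,u.mean()+x0,v.mean()+y0,.267))
yaw=np.radians(14.7)
for im in (T,S):
    c=cloud(im)
    m=(abs(c[...,2]-.032)<.006)&(abs(c[...,0]-.57)<.14)&(abs(c[...,1]-.04)<.14)
    q=c[m]; 
    for yw in (14,14.7,15.5):
        y=np.radians(yw);X=q[:,0]*np.cos(y)+q[:,1]*np.sin(y);Y=-q[:,0]*np.sin(y)+q[:,1]*np.cos(y)
        print(yw,np.percentile(X,[.5,99.5]).round(4),np.percentile(Y,[.5,99.5]).round(4))
    m=(c[...,2]>.06)&(c[...,2]<.31)&(abs(c[...,0]-.52)<.14)&(abs(c[...,1]-.03)<.16)
    q=c[m]; X=q[:,0]*np.cos(yaw)+q[:,1]*np.sin(yaw); h,e=np.histogram(X,np.arange(.42,.66,.005)); print(dict(zip(e.round(3),h)))
def comp(n,lo,hi,x,y):
    c=cloud(S if n=='s' else T); m=(c[...,2]>lo)&(c[...,2]<hi)&(abs(c[...,0]-x)<.07)&(abs(c[...,1]-y)<.07); q=c[m]; print(q.min(0),q.max(0),q.mean(0),len(q))
comp('t',.06,.13,.5,-.1)
comp('t',.06,.1,.5,.2)
E
```

```text
head 40 265.25 159.525 [0.57303298 0.04182273 0.26875586] [0.57522663 0.039892   0.267     ]
head 26 281.88461538461536 182.15384615384616 [0.5742387  0.03818454 0.27076861] [0.57508498 0.03793735 0.267     ]
14 [0.4837 0.6815] [-0.1942 -0.0062]
14.7 [0.4826 0.6806] [-0.2012 -0.0136]
15.5 [0.4809 0.6797] [-0.2096 -0.0218]
{np.float64(0.42): np.int64(0), np.float64(0.425): np.int64(0), np.float64(0.43): np.int64(0), np.float64(0.435): np.int64(0), np.float64(0.44): np.int64(0), np.float64(0.445): np.int64(0), np.float64(0.45): np.int64(0), np.float64(0.455): np.int64(0), np.float64(0.46): np.int64(0), np.float64(0.465): np.int64(0), np.float64(0.47): np.int64(0), np.float64(0.475): np.int64(0), np.float64(0.48): np.int64(0), np.float64(0.485): np.int64(39), np.float64(0.49): np.int64(129), np.float64(0.495): np.int64(117), np.float64(0.5): np.int64(117), np.float64(0.505): np.int64(262), np.float64(0.51): np.int64(116), np.float64(0.515): np.int64(7), np.float64(0.52): np.int64(1), np.float64(0.525): np.int64(1), np.float64(0.53): np.int64(10), np.float64(0.535): np.int64(8), np.float
[... 1970 characters left out ...]
np.int64(113), np.float64(0.59): np.int64(99), np.float64(0.595): np.int64(92), np.float64(0.6): np.int64(94), np.float64(0.605): np.int64(111), np.float64(0.61): np.int64(106), np.float64(0.615): np.int64(115), np.float64(0.62): np.int64(112), np.float64(0.625): np.int64(106), np.float64(0.63): np.int64(97), np.float64(0.635): np.int64(109), np.float64(0.64): np.int64(110), np.float64(0.645): np.int64(99), np.float64(0.65): np.int64(91), np.float64(0.655): np.int64(76)}
[ 0.51495262 -0.06615897  0.09332192] [ 0.54162222 -0.03248495  0.12871426] [ 0.52791025 -0.05137477  0.11101964] 66
[0.4910829  0.20655884 0.0614992 ] [0.55917497 0.26999879 0.09150024] [0.52974836 0.23878777 0.07802576] 93
```

```bash
cat >> h.py <<'E'
YAW=np.radians(14.7); CX,CY=.5075,-.1078   # wheel centre in rotated frame
def loc(c):
    X=c[...,0]*np.cos(YAW)+c[...,1]*np.sin(YAW)-CX; Y=-c[...,0]*np.sin(YAW)+c[...,1]*np.cos(YAW)-CY
    return np.stack([X,Y,c[...,2]-.18],-1)
def wld(p):
    x,y,z=p; x+=CX;y+=CY; return np.array([x*np.cos(YAW)-y*np.sin(YAW),x*np.sin(YAW)+y*np.cos(YAW),z+.18])
def wheel(names=("scene","top")):
    for n in names:
        im=cam(n); q=loc(cloud(im)); r=np.hypot(q[...,1],q[...,2]); th=np.degrees(np.arctan2(q[...,1],q[...,2]))
        m=(abs(q[...,0])<.007)&(r>.04)&(r<.122)
        z=np.exp(1j*np.radians(th[m])*5).mean(); print(n,"arm mod72",np.degrees(np.angle(z))/5,abs(z),m.sum())
        print(" hist",[(t,int(((th[m]>=t)&(th[m]<t+12)).sum())) for t in range(-180,180,12)])
        k=(abs(q[...,0]+.013)<.013)&(r>.1)&(r<.13)&(im["pixels"].max(2)<70)
        k2=(q[...,0]<-.006)&(q[...,0]>-.03)&(r>.095)&(r<.13)
        for kk in (k,k2):
            if kk.sum(): print(" cap",kk.sum(),np.median(th[kk]),q[kk].mean(0))
E
python3 - <<'E'
from h import *
wheel()
s=robot.sense(); print(wld((0,0,0)),wld((.057,0,.091)), R.from_rotvec(s["ee_rot"]).as_matrix())
q=loc(np.load("top0.npz")["c"]); print(loc(np.array([.575,.039,.27])))
T=cam("top"); c=cloud(T)
hsv=cv2.cvtColor(T["pixels"],cv2.COLOR_RGB2HSV); m=(hsv[...,1]>100)&(abs(hsv[...,0].astype(int)-115)<15)&(abs(c[...,0]-.5)<.25)&(abs(c[...,1]+.05)<.15)&(c[...,2]>.05)
n,l,st,ct=cv2.connectedComponentsWithStats(m.astype(np.uint8))
for i in range(1,n):
    if st[i,4]>15: print(st[i],c[l==i].mean(0), loc(c[l==i].mean(0)))
m=(T["pixels"].max(2)<60)&(abs(c[...,0]-.42)<.06)&(abs(c[...,1]-.06)<.05)&(c[...,2]>.005);print("timer",c[m].mean(0),m.sum())
E
```

```text
scene arm mod72 6.760307348854559 0.8455717023318878 660
 hist [(-180, 0), (-168, 0), (-156, 8), (-144, 11), (-132, 7), (-120, 0), (-108, 0), (-96, 0), (-84, 13), (-72, 65), (-60, 63), (-48, 0), (-36, 0), (-24, 0), (-12, 25), (0, 95), (12, 62), (24, 0), (36, 0), (48, 0), (60, 36), (72, 109), (84, 22), (96, 0), (108, 0), (120, 0), (132, 30), (144, 91), (156, 22), (168, 1)]
 cap 18 -136.7553240625778 [-0.01693747 -0.07830984 -0.08381798]
 cap 34 -136.32415852331434 [-0.01595127 -0.07735914 -0.07702873]
top arm mod72 7.622270872255511 0.7859021297865039 377
 hist [(-180, 0), (-168, 0), (-156, 2), (-144, 12), (-132, 27), (-120, 1), (-108, 0), (-96, 0), (-84, 5), (-72, 29), (-60, 90), (-48, 0), (-36, 0), (-24, 0), (-12, 3), (0, 51), (12, 8), (24, 0), (36, 0), (48, 1), (60, 47), (72, 65), (84, 4), (96, 0), (108, 0), (120, 0), (132, 11), (144, 14), (156, 7), (168, 0)]
 cap 1 -130.94362772862968 [-0.00923465 -0.08726658 -0.07570907]
 cap 29 -132.6631907718153 [-0.01382725 -0.08118316 -0.07544023]
[0.51824349 0.02451069 0.18      ] [0.57337775 0.0389749  0.271     ] [[ 9.26491619e-01  3.76315328e-01 -2.30618916e-04]
 [ 3.76315397e-01 -9.26491369e-01  6.81801962e-04]
 [ 4.29060942e-05 -7.18469252e-04 -9.99999741e-01]]
[ 0.05857552 -0.00038738  0.09      ]
timer [0.42307164 0.05334733 0.01500194] 55
```

The tube is at about -137°, so it needs +137° counterclockwise. The arms sit at +7°, 79°, 151°, -137° and -65°. I'll push arms leftward across the top with the fingers shut and pointing down: 7→50, -22→50, then the tube arm -22→0. First I align the yaw, lift and go over the wheel.

The rows are not in the units I measure in: shifts go in shares of 62.5 mm and turns go in units of 0.1 rad. I convert before sending: -0.041 m is -0.656, -0.04 m is -0.64, 0.129 rad is 1.29.

>>> shift_gripper(plan=[[[0,0,-0.64,0,0,1.29],[0,0,-0.64,0,0,0],[0,0,-0.64,0,0,0],[0.5648,-0.656,0,0,0,0],[0.5648,-0.656,0,0,0,0],[0.5648,-0.656,0,0,0,0],[0.5648,-0.656,0,0,0,0],[0.5648,-0.656,0,0,0,0],[0.5648,-0.656,0,0,0,0],[0.5648,-0.656,0,0,0,0],[0.5648,-0.656,0,0,0,0],[0.5648,-0.656,0,0,0,0],[0.5648,-0.656,0,0,0,0],[0.5648,-0.656,0,0,0,0],[0.5648,-0.656,0,0,0,0],[0,0,0,0,0,0]]], jaw=0, grip_force=5)

```text
t: 2.35
eef_pos: [0.53, -0.0159, 0.3343]
ee_rot: [-3.114, -0.41, 0.001]
ft_force: [-0.3, -1.0, 0.6]
finger_gap: 0.005
gripper_force: 0.0
```

```bash
cat >> h.py <<'E'
def st():
    s=robot.sense(); M=R.from_rotvec(s["ee_rot"]).as_matrix()
    print("t",s["t"],"loc",loc(s["eef_pos"]).round(4),"xyaw",np.degrees(np.arctan2(M[1,0],M[0,0])).round(2),"z",M[:,2].round(3),"F",s["ft_force"].round(2),"gap",round(s["finger_gap"],3))
E
python3 -c "
from h import *
st()"
```

```text
t 2.35 loc [ 0.0011 -0.042   0.1543] xyaw 15.01 z [-0.001  0.001 -1.   ] F [-0.28 -0.98  0.59] gap 0.005
```

>>> shift_gripper(plan=[[[-0.032,0,0.48,0,0,0],[-0.032,0,0.48,0,0,0],[0,0,0.48,0,0,0],[0,0,0.064,0,0,0],[0,-0.128,0,0,0,0],[0,-0.128,0,0,0,0],[0,-0.096,0,0,0,0],[0,-0.064,0,0,0,0],[0,-0.064,0,0,0,0],[0,-0.096,0,0,0,0],[0,0,0,0,0,0]]])

```text
t: 3.72
eef_pos: [0.5162, 0.0154, 0.2407]
ee_rot: [-3.116, -0.403, 0.0]
ft_force: [-0.5, -0.1, 0.5]
finger_gap: 0.003
gripper_force: 0.0
```

```bash
python3 -c "
from h import *
st();wheel(('scene',))"
```

```text
t 3.725 loc [-0.0043 -0.0083  0.0607] xyaw 14.74 z [-0.  0. -1.] F [-0.46 -0.13  0.46] gap 0.003
scene arm mod72 8.255711804135586 0.8308189989890857 650
 hist [(-180, 0), (-168, 0), (-156, 3), (-144, 13), (-132, 7), (-120, 0), (-108, 0), (-96, 0), (-84, 10), (-72, 52), (-60, 85), (-48, 0), (-36, 0), (-24, 0), (-12, 24), (0, 62), (12, 77), (24, 0), (36, 0), (48, 0), (60, 20), (72, 112), (84, 36), (96, 0), (108, 0), (120, 0), (132, 10), (144, 108), (156, 31), (168, 0)]
 cap 91 0.0393100728455643 [-0.01389157 -0.01498984  0.08028902]
 cap 118 -3.3940577424062264 [-0.01497012 -0.02352616  0.06230494]
```

Contact was made at the expected place with low force, so I continue to about 50°.

Scaled: -0.006 m is -0.096, -0.005 m is -0.08.

>>> shift_gripper(plan=[[[0,-0.096,0,0,0,0],[0,-0.096,0,0,0,0],[0,-0.096,0,0,0,0],[0,-0.096,0,0,0,0],[0,-0.096,0,0,0,0],[0,-0.096,0,0,0,0],[0,-0.096,0,0,0,0],[0,-0.08,0,0,0,0],[0,-0.048,0,0,0,0],[0,0,0,0,0,0]]])

```text
t: 5.03
eef_pos: [0.5035, 0.0639, 0.2407]
ee_rot: [-3.115, -0.403, -0.0]
ft_force: [0.0, -0.2, 0.1]
finger_gap: -0.0
gripper_force: 0.2
```

```bash
python3 -c "
from h import *
st();wheel(('scene',))"
```

```text
t 5.025 loc [-0.0043  0.0418  0.0607] xyaw 14.73 z [-0.     0.001 -1.   ] F [ 0.02 -0.21  0.09] gap -0.0
scene arm mod72 -26.81109481960372 0.7909466129546533 700
 hist [(-180, 71), (-168, 33), (-156, 1), (-144, 0), (-132, 0), (-120, 0), (-108, 6), (-96, 70), (-84, 1), (-72, 0), (-60, 0), (-48, 4), (-36, 45), (-24, 92), (-12, 1), (0, 0), (12, 0), (24, 66), (36, 98), (48, 45), (60, 0), (72, 0), (84, 0), (96, 19), (108, 111), (120, 36), (132, 0), (144, 0), (156, 0), (168, 1)]
 cap 121 24.88974595444013 [-0.01237496  0.02597944  0.08876239]
 cap 153 22.215318356238498 [-0.0142982   0.00017707  0.06973664]
```

>>> shift_gripper(plan=[[[0,0.24,0,0,0,0],[0,0.16,-0.32,0,0,0],[0,0,-0.64,0,0,0],[0,0,-0.576,0,0,0],[0,0.48,0,0,0,0],[0,0.48,0,0,0,0],[0,0.48,0,0,0,0],[0,0.512,0,0,0,0],[0,0,0.48,0,0,0],[0,0,0.48,0,0,0],[0,0,0.512,0,0,0],[0,0,0.064,0,0,0],[0,-0.128,0,0,0,0],[0,-0.128,0,0,0,0],[0,-0.08,0,0,0,0],[0,-0.08,0,0,0,0],[0,-0.08,0,0,0,0],[0,-0.096,0,0,0,0],[0,-0.096,0,0,0,0],[0,0,0,0,0,0]]])

```text
t: 7.58
eef_pos: [0.5301, -0.0369, 0.241]
ee_rot: [3.116, 0.403, 0.001]
ft_force: [1.0, -1.2, 0.9]
finger_gap: 0.004
gripper_force: 0.3
```

```bash
python3 -c "
from h import *
st();wheel(('scene',))"
```

```text
t 7.575 loc [-0.0041 -0.0624  0.061 ] xyaw 14.74 z [ 0.001  0.    -1.   ] F [ 0.98 -1.25  0.85] gap 0.004
scene arm mod72 -22.321972449582972 0.8439438167397996 671
 hist [(-180, 59), (-168, 40), (-156, 9), (-144, 0), (-132, 0), (-120, 0), (-108, 3), (-96, 62), (-84, 20), (-72, 0), (-60, 0), (-48, 4), (-36, 54), (-24, 111), (-12, 5), (0, 0), (12, 0), (24, 0), (36, 62), (48, 80), (60, 0), (72, 0), (84, 0), (96, 2), (108, 109), (120, 48), (132, 3), (144, 0), (156, 0), (168, 0)]
 cap 105 -30.63476999579819 [-0.01257439 -0.0664584   0.08168571]
 cap 149 -34.31622685265733 [-0.01391854 -0.07515136  0.06497386]
```

Scaled: -0.007 m is -0.112, -0.005 m is -0.08.

>>> shift_gripper(plan=[[[0,-0.112,0,0,0,0],[0,-0.112,0,0,0,0],[0,-0.112,0,0,0,0],[0,-0.112,0,0,0,0],[0,-0.112,0,0,0,0],[0,-0.112,0,0,0,0],[0,-0.112,0,0,0,0],[0,-0.112,0,0,0,0],[0,-0.112,0,0,0,0],[0,-0.112,0,0,0,0],[0,-0.112,0,0,0,0],[0,-0.112,0,0,0,0],[0,-0.112,0,0,0,0],[0,-0.112,0,0,0,0],[0,-0.112,0,0,0,0],[0,-0.08,0,0,0,0],[0,0,0,0,0,0]]])

```text
t: 9.75
eef_pos: [0.5019, 0.0699, 0.2407]
ee_rot: [-3.115, -0.403, 0.0]
ft_force: [-0.4, 0.2, -0.2]
finger_gap: 0.008
gripper_force: 0.0
```

```bash
python3 -c "
from h import *
st();wheel(('scene',))"
```

```text
t 9.75 loc [-0.0043  0.0481  0.0607] xyaw 14.75 z [-0.     0.001 -1.   ] F [-0.38  0.22 -0.17] gap 0.008
scene arm mod72 -23.71936274334856 0.7992623679859744 705
 hist [(-180, 58), (-168, 38), (-156, 8), (-144, 0), (-132, 0), (-120, 0), (-108, 32), (-96, 64), (-84, 11), (-72, 0), (-60, 0), (-48, 0), (-36, 5), (-24, 110), (-12, 7), (0, 0), (12, 0), (24, 46), (36, 86), (48, 76), (60, 0), (72, 0), (84, 0), (96, 1), (108, 109), (120, 52), (132, 2), (144, 0), (156, 0), (168, 0)]
 cap 140 27.03293665070092 [-0.01235107  0.03029657  0.10425383]
 cap 200 21.55590952548085 [-0.01391963  0.01204464  0.09901201]
```

Scaled: -0.04 m is -0.64, -0.036 m is -0.576.

>>> shift_gripper(plan=[[[0,0.24,0,0,0,0],[0,0.16,-0.32,0,0,0],[0,0,-0.64,0,0,0],[0,0,-0.576,0,0,0],[0,0.48,0,0,0,0],[0,0.48,0,0,0,0],[0,0.48,0,0,0,0],[0,0.528,0,0,0,0],[0,0,0.48,0,0,0],[0,0,0.48,0,0,0],[0,0,0.512,0,0,0],[0,0,0.064,0,0,0],[0,-0.128,0,0,0,0],[0,-0.128,0,0,0,0],[0,-0.08,0,0,0,0],[0,-0.096,0,0,0,0],[0,-0.096,0,0,0,0],[0,-0.096,0,0,0,0],[0,-0.096,0,0,0,0],[0,-0.096,0,0,0,0]]])

```text
t: 12.3
eef_pos: [0.5267, -0.0243, 0.2408]
ee_rot: [3.116, 0.402, 0.0]
ft_force: [0.2, -1.3, -0.1]
finger_gap: 0.007
gripper_force: 0.8
```

>>> shift_gripper(plan=[[[0,-0.096,0,0,0,0],[0,-0.08,0,0,0,0],[0,-0.064,0,0,0,0],[0,-0.064,0,0,0,0],[0,-0.032,0,0,0,0],[0,0,0,0,0,0],[0,0.48,0,0,0,0],[0,0.48,0,0,0,0],[0,0,0,0,0,0]]])

```text
t: 13.42
eef_pos: [0.5366, -0.0635, 0.2402]
ee_rot: [-3.116, -0.398, 0.001]
ft_force: [0.2, 0.8, -0.9]
finger_gap: 0.006
gripper_force: 0.0
```

```bash
python3 -c "
from h import *
st();wheel(('scene','top'))"
```

```text
t 13.425 loc [-0.0045 -0.0898  0.0602] xyaw 14.57 z [-0.001  0.001 -1.   ] F [ 0.2   0.75 -0.94] gap 0.006
scene arm mod72 -1.1316009595763334 0.7642655216157547 715
 hist [(-180, 0), (-168, 4), (-156, 42), (-144, 37), (-132, 2), (-120, 0), (-108, 0), (-96, 6), (-84, 48), (-72, 77), (-60, 22), (-48, 25), (-36, 0), (-24, 0), (-12, 37), (0, 108), (12, 0), (24, 0), (36, 0), (48, 15), (60, 100), (72, 43), (84, 0), (96, 0), (108, 0), (120, 15), (132, 107), (144, 26), (156, 1), (168, 0)]
 cap 144 -41.79467931683228 [-0.01079946 -0.05344208  0.09537429]
 cap 171 -4.8042199535861965 [-0.01374563 -0.04033187  0.09841642]
top arm mod72 -5.661274150229667 0.8266012347358815 193
 hist [(-180, 0), (-168, 0), (-156, 1), (-144, 0), (-132, 0), (-120, 0), (-108, 0), (-96, 0), (-84, 0), (-72, 0), (-60, 0), (-48, 0), (-36, 0), (-24, 0), (-12, 6), (0, 33), (12, 0), (24, 0), (36, 0), (48, 26), (60, 89), (72, 9), (84, 0), (96, 0), (108, 0), (120, 0), (132, 22), (144, 7), (156, 0), (168, 0)]
 cap 19 -0.6016095980934923 [-0.01164375 -0.00127643  0.1230486 ]
 cap 29 -0.3688836810786743 [-0.01312451 -0.00022481  0.11974711]
```

>>> shift_gripper(plan=[[[0,0,-0.64,0,0,0],[0,0,-0.64,0,0,0],[0,0.8,-0.48,0,0,0],[0,0.8,0,0,0,0],[0,0.8,0,0,0,0],[0,0,0,0,0,0]]])

```text
t: 14.28
eef_pos: [0.5748, -0.2089, 0.3495]
ee_rot: [-3.115, -0.398, 0.002]
ft_force: [0.7, 0.1, -0.8]
finger_gap: 0.011
gripper_force: 0.0
```

```bash
python3 - <<'E'
from h import *
wheel()
T=cam("top");S=cam("scene")
for im in(T,S):
    c=cloud(im); q=loc(c); p=im["pixels"].max(2)
    for nm,m,z in (("cap",(p<75)&(q[...,2]>.085)&(abs(q[...,1])<.04)&(abs(q[...,0]+.013)<.02),.12),("head",(p<75)&(q[...,2]>.075)&(abs(q[...,1])<.03)&(abs(q[...,0]-.057)<.025),.088)):
        v,u=np.nonzero(m); print(nm,m.sum(),u.mean(),v.mean(),q[m].mean(0).round(4),loc(onz(im,u.mean(),v.mean(),.18+z)).round(4))
a=cv2.resize(T["pixels"][130:250,230:350],None,fx=4,fy=4); b=cv2.resize(S["pixels"][130:250,220:320],None,fx=4,fy=4)
cv2.imwrite("pics/c1.png",np.hstack([a,b])[...,::-1][:, :800])
E
```

```text
scene arm mod72 -2.0150224413510327 0.8548823056968582 669
 hist [(-180, 0), (-168, 4), (-156, 46), (-144, 35), (-132, 1), (-120, 0), (-108, 0), (-96, 10), (-84, 47), (-72, 76), (-60, 0), (-48, 0), (-36, 0), (-24, 0), (-12, 36), (0, 105), (12, 0), (24, 0), (36, 0), (48, 16), (60, 98), (72, 45), (84, 0), (96, 0), (108, 0), (120, 14), (132, 107), (144, 27), (156, 2), (168, 0)]
 cap 51 -0.16081573713157354 [-0.01243007 -0.00175824  0.11965353]
 cap 92 -0.9494726518497254 [-0.01400217 -0.00366156  0.1121377 ]
top arm mod72 -1.1025226517592253 0.7685559539143846 349
 hist [(-180, 0), (-168, 0), (-156, 5), (-144, 20), (-132, 1), (-120, 0), (-108, 0), (-96, 0), (-84, 14), (-72, 97), (-60, 8), (-48, 0), (-36, 0), (-24, 0), (-12, 17), (0, 31), (12, 0), (24, 0), (36, 0), (48, 27), (60, 85), (72, 13), (84, 0), (96, 0), (108, 0), (120, 1), (132, 22), (144, 8), (156, 0), (168, 0)]
 cap 16 -2.595101800560575 [-0.01277841 -0.00516674  0.12361622]
 cap 49 -1.9663413550819961 [-0.01334291 -0.00442543  0.12156106]
cap 31 290.8709677419355 206.16129032258064 [-0.0121 -0.0042  0.1239] [-0.0115 -0.0047  0.12  ]
head 17 281.88235294117646 182.35294117647058 [ 0.0571 -0.0008  0.0911] [ 0.0577 -0.0012  0.088 ]
cap 56 290.9642857142857 156.91071428571428 [-0.012  -0.0012  0.1175] [-0.0141  0.0025  0.12  ]
head 40 265.25 159.525 [0.0575 0.0027 0.0886] [0.0581 0.0018 0.088 ]
```

View pics/c1.png

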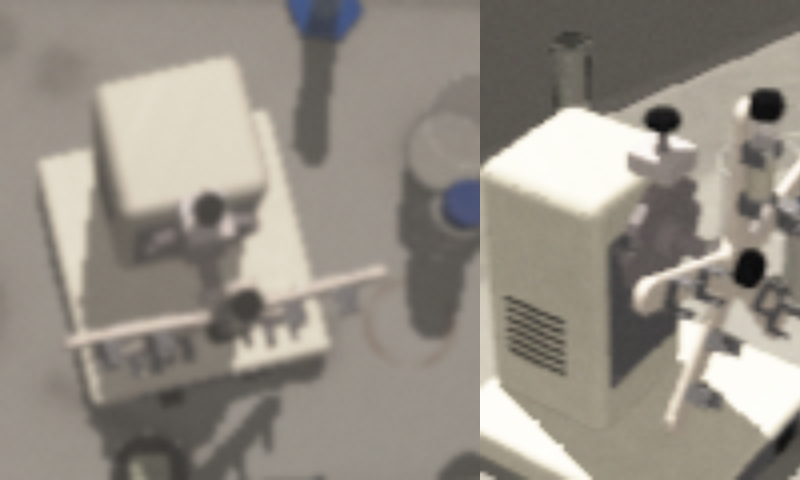

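The view shows the cap on top: top px (291,206), with the pin head at (282,182), upright within about 2°. The fingers are well clear. Next I go above the pin.

Scaled: -0.0481 m is -0.7696, 0.0124 m is 0.1984.

>>> shift_gripper(plan=[[[0.1984,-0.7696,0,0,0,0],[0.1984,-0.7696,0,0,0,0],[0.1984,-0.7696,0,0,0,0],[0.1984,-0.7696,0,0,0,0],[0.1984,-0.7728,0,0,0,0],[0,0,0,0,0,0],[0,0,0.48,0,0,0],[0,0,0.48,0,0,0],[0,0,0.144,0,0,0],[0,0,0,0,0,0]]])

```text
t: 15.72
eef_pos: [0.5732, 0.041, 0.2816]
ee_rot: [-3.116, -0.402, 0.001]
ft_force: [-0.7, -0.1, 0.1]
finger_gap: 0.003
gripper_force: 0.0
```

```bash
python3 -c "
from h import *
st();wheel(('scene',))"
```

```text
t 15.725 loc [0.0574 0.002  0.1016] xyaw 14.71 z [-0.001 -0.    -1.   ] F [-0.68 -0.11  0.09] gap 0.003
scene arm mod72 -1.9883374742530378 0.8560746016626334 671
 hist [(-180, 0), (-168, 3), (-156, 47), (-144, 34), (-132, 1), (-120, 0), (-108, 0), (-96, 8), (-84, 51), (-72, 73), (-60, 0), (-48, 0), (-36, 0), (-24, 0), (-12, 34), (0, 109), (12, 0), (24, 0), (36, 0), (48, 17), (60, 99), (72, 45), (84, 0), (96, 0), (108, 0), (120, 13), (132, 110), (144, 26), (156, 1), (168, 0)]
 cap 53 -0.4809981934168788 [-0.01200545 -0.00182003  0.11964182]
 cap 95 -0.6291551951676707 [-0.01372558 -0.00377454  0.11161794]
```

Pressing down slowly, and reading the force partway.

Scaled: 0.004 m is 0.064, 0.003 m is 0.048.

>>> shift_gripper(plan=[[[0,0.032,0.064,0,0,0],[0,0,0.064,0,0,0],[0,0,0.048,0,0,0],[0,0,0.032,0,0,0],[0,0,0.032,0,0,0],[0,0,0,0,0,0]]])

```text
t: 16.52
eef_pos: [0.5741, 0.0392, 0.2666]
ee_rot: [3.116, 0.402, 0.0]
ft_force: [0.9, -0.3, 1.5]
finger_gap: 0.007
gripper_force: 0.4
```

>>> shift_gripper(plan=[[[0,0,0.032,0,0,0],[0,0,0.032,0,0,0],[0,0,0.016,0,0,0],[0,0,0,0,0,0]]])

```text
t: 17.02
eef_pos: [0.5742, 0.0392, 0.2617]
ee_rot: [3.116, 0.402, 0.0]
ft_force: [0.9, -1.0, 0.8]
finger_gap: 0.006
gripper_force: 0.9
```

>>> shift_gripper(plan=[[[0,0,0.016,0,0,0],[0,0,0.016,0,0,0],[0,0,0.016,0,0,0],[0,0,0,0,0,0]]])

```text
t: 17.52
eef_pos: [0.5743, 0.0392, 0.2602]
ee_rot: [3.115, 0.402, 0.002]
ft_force: [-1.6, -1.8, 7.1]
finger_gap: 0.005
gripper_force: 3.5
```

The pin is home: it stopped at z=0.260 with 7 N. I back off upward and check.

Scaled: 0.05 m is 0.8, -0.04 m is -0.64.

>>> shift_gripper(plan=[[[0,0,-0.16,0,0,0],[0,0,-0.64,0,0,0],[0,0,-0.64,0,0,0],[0,0.8,0,0,0,0],[0,0.8,0,0,0,0],[0,0.8,0,0,0,0],[0,0.8,0,0,0,0],[0,0,0,0,0,0],[0,0,0,0,0,0]]])

```text
t: 18.65
eef_pos: [0.6247, -0.1538, 0.3481]
ee_rot: [-3.115, -0.402, 0.001]
ft_force: [-0.1, 0.6, -0.1]
finger_gap: 0.006
gripper_force: 0.0
```

```bash
python3 - <<'E'
from h import *
st();wheel()
for n in("top","scene"):
    im=cam(n);q=loc(cloud(im)); p=im["pixels"].max(2)
    for nm,m in (("cap",(p<75)&(q[...,2]>.085)&(abs(q[...,1])<.04)&(abs(q[...,0]+.013)<.02)),("head",(p<75)&(q[...,2]>.065)&(abs(q[...,1])<.03)&(abs(q[...,0]-.057)<.025))):
        print(n,nm,m.sum(),q[m].mean(0).round(4),(q[m][:,2].max()+.18).round(4))
save(im,"end.png")
E
```

```text
t 18.65 loc [ 0.0577 -0.1995  0.1681] xyaw 14.7 z [-0.001  0.001 -1.   ] F [-0.14  0.63 -0.1 ] gap 0.006
scene arm mod72 -1.9537138086078347 0.8595846379643235 667
 hist [(-180, 0), (-168, 3), (-156, 45), (-144, 36), (-132, 2), (-120, 0), (-108, 0), (-96, 8), (-84, 47), (-72, 76), (-60, 0), (-48, 0), (-36, 0), (-24, 0), (-12, 32), (0, 108), (12, 0), (24, 0), (36, 0), (48, 15), (60, 103), (72, 41), (84, 0), (96, 0), (108, 0), (120, 11), (132, 113), (144, 26), (156, 1), (168, 0)]
 cap 51 -0.0276717094824582 [-0.0125941  -0.0014736   0.11984613]
 cap 95 -0.5286867395221679 [-0.01389658 -0.00345497  0.1122882 ]
top arm mod72 -1.0168230538218974 0.7686682982497751 345
 hist [(-180, 0), (-168, 0), (-156, 6), (-144, 19), (-132, 2), (-120, 0), (-108, 0), (-96, 1), (-84, 14), (-72, 95), (-60, 7), (-48, 0), (-36, 0), (-24, 0), (-12, 15), (0, 32), (12, 0), (24, 0), (36, 0), (48, 28), (60, 80), (72, 14), (84, 0), (96, 0), (108, 0), (120, 1), (132, 23), (144, 8), (156, 0), (168, 0)]
 cap 5 -1.5778612838258694 [-0.01384269 -0.00454869  0.1243815 ]
 cap 52 -1.962710439795715 [-0.01311009 -0.00513834  0.11792491]
top cap 25 [-0.0121 -0.0043  0.1232] 0.3071
top head 6 [ 0.0578 -0.0013  0.0796] 0.2613
scene cap 56 [-0.0122 -0.0008  0.117 ] 0.3051
scene head 40 [0.0571 0.0032 0.0776] 0.2617
```

View pics/end.png

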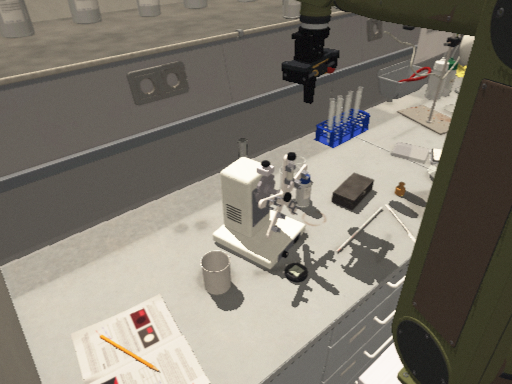

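The picture shows the cap uppermost at (290,157) and the pin head lowered at (266,165). The beaker, timer and bottle are where they were, and the arm is clear of everything.

```bash
python3 -c "
from cell import robot
print(robot.sign_off())"
```

```text
the job is handed in; nothing more can be done
None
```

I turned the wheel until the tube stood upright, cap uppermost (within about 2° by camera), pressed the lock pin fully home (its head measured about 261 mm up), and handed the job in at about 19 s with the robot clear; sign-off returned no verdict.

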